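Put the lids back on the washed kitchen pots

ROBOT

A 6-joint arm with a two-finger parallel gripper is mounted at the origin on the work surface. World frame = base frame: x ahead of the robot, y to its left, z up, the work surface at z = 0. Lengths are in m, angles in rad, forces in N, time in s.
With the tool pointing down it reaches from about 0.25 to 0.775 m from the base axis. Payload 4 kg.
Tool frame: the origin (TCP) lies midway between the tips of the shut fingers; the grasp point (between the pads) lies 19 mm behind it; z points along the fingers, x is the direction in which the jaws open and shut, and the axes are right-handed (so a half turn about z gives the same grasp; the last joint's range is limited). The gripper opens to 94 mm and grips with 3 to 60 N. Pads are 16 mm wide; open, the fingers measure 119 mm over their backs; the gripper's body (75 mm by 177 mm) begins 78 mm behind the grasp point.
Start: joints at [-1.356, 0.087, 1.371, -0, 1.684, -0.103], TCP at [0.172, -0.522, 0.206] pointing down, gripper open.
Joint ranges: [-3.1, 3.1], [-0.76, 2.03], [0.27, 2.55], [-1.08, 4.22], [0.17, 2.65], [-2.57, 2.57]. Speed limits (rad/s): [2.79, 2.79, 3.14, 3.14, 3.14, 3.14].

INTERFACE

Orientations are given as [roll, pitch, yaw] about the fixed x, y, z axes, in that order (R = Rz(yaw) Ry(pitch) Rx(roll)).
In Python, from bench import * gives the robot as it stands.
- The arm moves only by the tool send_rows, never from a script. Its argument "rows" is one flat list of numbers, 7 for each row, row after row: the shift along the world's x, y, z in mm, then the turn, a rotation vector about the world's x, y, z in degrees, then the opening, from 0 (shut) to 1 (fully open). A call has exactly 8 rows; each row shifts and turns the commanded pose from where the row before left it; what a row does not reach is not made up. A row lasts 1/8 s, in which the tool goes at most 62.5 mm and 10.7 degrees, less where a joint would pass 70% of its speed; a pose out of reach is approached as far as the arm can. A call is refused whole if a number of a shift passes 62.5 or a number of a turn 10.7, either way. A call with a gripper value outside its range is refused whole. The fingers move at their own pace and stop on an object; the grip force is fixed at half the most. Time passes only in rows, so rows that do not move let the fingers close, or fill a call up. It gives the time, the measured TCP pose, the force and the opening at its end, in the units of the state.
- get_obs(): the state, without advancing time (a new reading comes with each control period).
- snapshot(name): name is "side" or "top"; returns a dict with "color" (480x640x3 uint8, red, green, blue), "intrinsics" (3x3 intrinsics, pixels), "rvec" (rotation vector, rad) and "tvec" (3), from world to camera coordinates, as OpenCV has them. Camera axes: x right, y down, z forward; pixel columns grow to the right and rows downward; lengths in m; the calibration is good to about 2 mm. A picture is of the moment at which its call begins. There is no depth.
- close_job(): hands the job in, once; it reports no verdict.
The state is a dict: "time": time; "joint_positions": joint angles; "qvel": joint speeds; "joint_torque": joint torques, N m; "tool_pos": TCP position; "ee_rot": TCP orientation; "wrist_force": force on the tool from outside, world axes, zero at the start; "wrist_torque": the same for the moment, N m; "width": finger opening in m.
Only numpy, scipy, OpenCV 4.12 (cv2) and the standard library are available. Lean on these libraries where they do the work, as an engineer would, in place of code of your own. Each camera call takes 0.05 s, during which the arm holds its last target.

TASK

The four washed steel pots need their lids on before they go into the refrigerator. Put each of the four knobbed lids on the pot it fits, right way up and seated all round, leaving the pots standing where they are. Set the lids down rather than dropping them, and do not disturb the yellow bowl or the spice shaker.

Things in the scene. Friction and masses are not known exactly. Their poses are not given: they have to be found in the camera images.
- lid_small_knob (a point): Smallest of four loose steel lids lying knob up, 86 mm across; fits the 80 mm pot. Point: on its axis, in the black knob (25 mm diameter), 38 mm above the lid's underside, 12.5 mm below the knob's top, 22.5 mm above the lid's steel top. The flange that rests on the rim is 29 mm below the point; under it a tapered plug, 9 mm deep, 65 to 53 mm across, enters the mouth. z is up; yaw is free.
- lid_medium_knob (a point): Second smallest of four loose steel lids lying knob up, 104 mm across; fits the 98 mm pot. Point: on its axis, in the black knob (25 mm diameter), 38 mm above the lid's underside, 12.5 mm below the knob's top, 22.5 mm above the lid's steel top. The flange that rests on the rim is 29 mm below the point; under it a tapered plug, 9 mm deep, 83 to 71 mm across, enters the mouth. z is up; yaw is free.
- lid_large_knob (a point): Second largest of four loose steel lids lying knob up, 122 mm across; fits the 116 mm pot. Point: on its axis, in the black knob (25 mm diameter), 38 mm above the lid's underside, 12.5 mm below the knob's top, 22.5 mm above the lid's steel top. The flange that rests on the rim is 29 mm below the point; under it a tapered plug, 9 mm deep, 101 to 89 mm across, enters the mouth. z is up; yaw is free.
- lid_extra_large_knob (a point): Largest of four loose steel lids lying knob up, 140 mm across; fits the 134 mm pot. Point: on its axis, in the black knob (25 mm diameter), 38 mm above the lid's underside, 12.5 mm below the knob's top, 22.5 mm above the lid's steel top. The flange that rests on the rim is 29 mm below the point; under it a tapered plug, 9 mm deep, 119 to 107 mm across, enters the mouth. z is up; yaw is free.
- pot_small_mouth (a point): The smallest of four open, empty steel pots, loose on the worktop: a straight-sided round pot 80 mm across outside and 60 mm tall, with a rim 4 mm thick. This point is the centre of its mouth, level with the top of the rim, 60 mm above the worktop. z points up. It takes the 86 mm lid; with that lid seated, the knob point is 29 mm above this point.
- pot_medium_mouth (a point): The second smallest of four open, empty steel pots, loose on the worktop: a straight-sided round pot 98 mm across outside and 70 mm tall, with a rim 4 mm thick. This point is the centre of its mouth, level with the top of the rim, 70 mm above the worktop. z points up. It takes the 104 mm lid; with that lid seated, the knob point is 29 mm above this point.
- pot_large_mouth (a point): The second largest of four open, empty steel pots, loose on the worktop: a straight-sided round pot 116 mm across outside and 80 mm tall, with a rim 4 mm thick. This point is the centre of its mouth, level with the top of the rim, 80 mm above the worktop. z points up. It takes the 122 mm lid; with that lid seated, the knob point is 29 mm above this point.
- pot_extra_large_mouth (a point): The largest of four open, empty steel pots, loose on the worktop: a straight-sided round pot 134 mm across outside and 90 mm tall, with a rim 4 mm thick. This point is the centre of its mouth, level with the top of the rim, 90 mm above the worktop. z points up. It takes the 140 mm lid; with that lid seated, the knob point is 29 mm above this point.
- bowl: Bystander: a loose yellow plastic bowl, 130 mm across and 50 mm high, open side up, which has no lid. Origin at the centre of its underside.
- shaker: Bystander: a loose white spice shaker with a metal cap, 48 mm in diameter and 80 mm tall, standing among the pots and lids. Origin at the centre of its underside.
Mind the look-alikes: they are no part of the job. What is shaped like the part that bears lid_small_knob but blue is not meant. What is shaped like the part that bears pot_extra_large_mouth but red is not meant.

How it is judged:
At the end, for the whole second after the job is handed in: Every lid sits on the pot of its own size: its axis within 8 mm of the pot's, its flange down on the rim (knob point 23 to 34 mm above the mouth), lid and pot level within 0.08 rad, every pot within 30 mm of where it stood, all at rest (horizontal distance between lid_small_knob and pot_small_mouth below 0.008 m and z of lid_small_knob in the frame of pot_small_mouth between 0.023 and 0.034 m and angle between each of lid_small_knob, pot_small_mouth, lid_medium_knob, pot_medium_mouth, lid_large_knob, pot_large_mouth, lid_extra_large_knob, pot_extra_large_mouth's own z axis and vertical below 0.08 rad and distance of each of pot_small_mouth, pot_medium_mouth, pot_large_mouth, pot_extra_large_mouth from where it was at the start of the episode below 0.03 m and linear speed of each of lid_small, pot_small, lid_medium, pot_medium, lid_large, pot_large, lid_extra_large, pot_extra_large below 0.02 m/s and horizontal distance between lid_medium_knob and pot_medium_mouth below 0.008 m and z of lid_medium_knob in the frame of pot_medium_mouth between 0.023 and 0.034 m and horizontal distance between lid_large_knob and pot_large_mouth below 0.008 m and z of lid_large_knob in the frame of pot_large_mouth between 0.023 and 0.034 m and horizontal distance between lid_extra_large_knob and pot_extra_large_mouth below 0.008 m and z of lid_extra_large_knob in the frame of pot_extra_large_mouth between 0.023 and 0.034 m); the robot touches nothing.
It fails at once if the yellow bowl is moved by more than 20 mm (distance of bowl from where it was at the start of the episode above 0.02 m).
It fails at once if the spice shaker is moved by more than 20 mm or knocked over (distance of shaker from where it was at the start of the episode above 0.02 m or angle between shaker's own z axis and vertical above 0.3 rad).
It fails at once if a lid is let fall (moving faster than 0.8 m/s out of the fingers, a drop of over 30 mm) ((linear speed of lid_small above 0.8 m/s and contact force between lid_small and the fingers below 0.05 N) or (linear speed of lid_medium above 0.8 m/s and contact force between lid_medium and the fingers below 0.05 N) or (linear speed of lid_large above 0.8 m/s and contact force between lid_large and the fingers below 0.05 N) or (linear speed of lid_extra_large above 0.8 m/s and contact force between lid_extra_large and the fingers below 0.05 N)).
It also fails if it takes over 120 s, if anything falls off the work surface, if the arm or the gripper's body presses on something with over 40 N, if the wrist force passes 120 N, or if a joint passes its speed limit or range.

## Working session

There is one attempt and no reset: what is moved stays moved. The work goes in short steps, Python scripts to look and compute and a tool call to move; the robot and the scene stay as the last step left them, time stands still between calls to the robot, and variables do not carry over. Pictures are saved under pics/ and viewed, and the job is handed in when it is done.

Besides the shell and the picture viewer there is one more tool, called after "Request:" by a JSON object that holds its "op" and its "data", one argument or row to a line. send_rows: Moves the arm, as the interface text tells. Its arguments: {"type":"object","properties":{"rows":{"type":"array","items":{"type":"number"}}},"required":["rows"]}

```bash
mkdir -p pics; python3 - <<'E'
from bench import *
import cv2
print(get_obs())
for n in ("top","side"):
    s=snapshot(n); cv2.imwrite(f"pics/{n}0.png",s["color"][:,:,::-1]); print(s["intrinsics"],s["rvec"],s["tvec"])
E
```

```text
{'time': 0.0, 'joint_positions': array([-1.35608734e+00,  8.79416138e-02,  1.37223266e+00,  1.64252784e-06,
        1.68358972e+00, -1.03110405e-01]), 'qvel': array([-0.00073434, -0.00063605, -0.00022264, -0.00089248, -0.00061574,
       -0.00031015]), 'joint_torque': array([-2.38946843e-03, -3.40181994e+01, -3.02430797e+01,  7.15910783e-02,
        3.29022040e-02, -1.56548085e-04]), 'tool_pos': array([ 0.17174749, -0.52192673,  0.20432245]), 'ee_rot': array([-3.14136754e+00,  2.15963870e-03, -1.25297651e+00]), 'wrist_force': array([ 0.64012536,  0.32878031, -0.22213586]), 'wrist_torque': array([-0.01346502, -0.0233414 ,  0.01821011]), 'width': 0.0940002704160327}
[[553.81164792   0.         319.52841436]
 [  0.         553.81164792 239.37759682]
 [  0.           0.           1.        ]] [ 2.12593278 -2.16827561  0.16751687] [0.00151175 0.43572343 1.42292574]
[[484.67611149   0.         316.19103465]
 [  0.         484.67611149 238.06748112]
 [  0.           0.           1.        ]] [ 0.44051709 -2.67812849  1.30899584] [0.41849481 0.14959986 1.19375573]
```

View pics/top0.png

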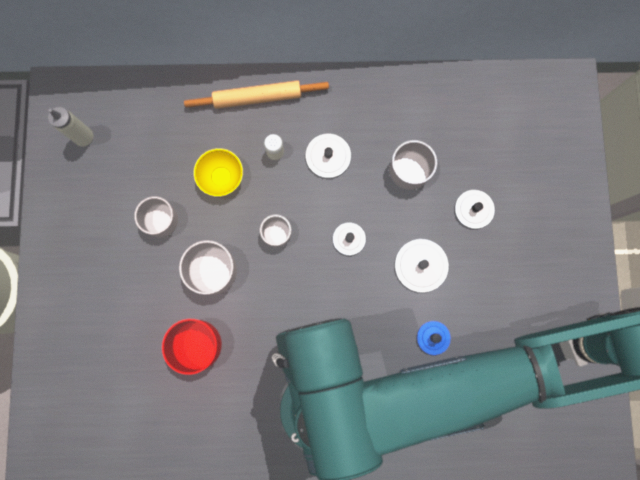

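View pics/side0.png

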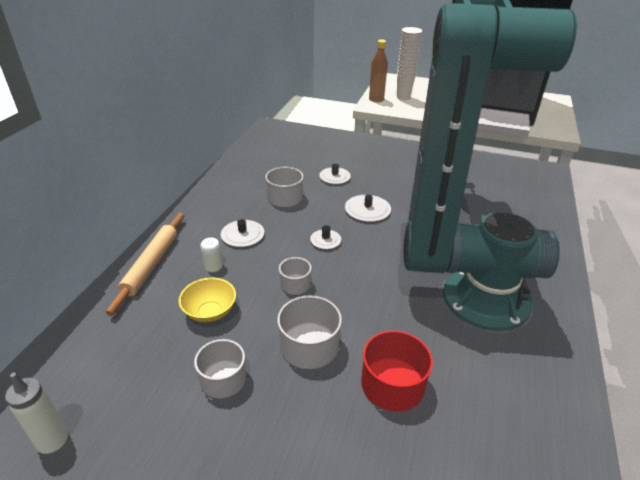

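```bash
cat > h.py <<'E'
import numpy as np, cv2
from bench import *
def cam(n):
    s=snapshot(n); s["bgr"]=s["color"][:,:,::-1].copy(); return s
def back(s,u,v,z):
    K=s["intrinsics"];R=cv2.Rodrigues(np.array(s["rvec"]))[0];t=np.array(s["tvec"]).ravel()
    d=R.T@np.linalg.inv(K)@np.array([u,v,1.]);c=-R.T@t
    return c+d*(z-c[2])/d[2]
def proj(s,P):
    return cv2.projectPoints(np.asarray(P,float).reshape(-1,1,3),np.array(s["rvec"]),np.array(s["tvec"]),s["intrinsics"],None)[0][:,0]
def circ(x,y,z,r,n=90):
    a=np.linspace(0,2*np.pi,n,endpoint=False);return np.c_[x+r*np.cos(a),y+r*np.sin(a),0*a+z]
E
python3 - <<'E'
from h import *
s=cam("top")
def crop(c):
    u,v=c; return cv2.resize(s["bgr"][v-33:v+33,u-33:u+33],(264,264),interpolation=cv2.INTER_CUBIC)
L=[(328,155),(475,208),(349,238),(422,265),(414,163),(154,216),(275,231),(207,268)]
g=np.vstack([np.hstack([crop(c) for c in L[i:i+3]+( [L[0]] if len(L[i:i+3])<3 else [])][:3]) for i in (0,3)])
cv2.imwrite("pics/c1.png",g)
cv2.imwrite("pics/c2.png",np.hstack([crop(c) for c in L[5:8]]))
for c in L: print(c,back(s,*c,0.01))
E
```

```text
(328, 155) [ 0.67163027 -0.03509784  0.01      ]
(475, 208) [ 0.51647479 -0.42809348  0.01      ]
(349, 238) [ 0.44124165 -0.086046    0.01      ]
(422, 265) [ 0.36505816 -0.27773391  0.01      ]
(414, 163) [ 0.6447199  -0.26919226  0.01      ]
(154, 216) [0.51099699 0.43528246 0.01      ]
(275, 231) [0.46398972 0.11132374 0.01      ]
(207, 268) [0.3682343  0.29193313 0.01      ]
```

View pics/c1.png

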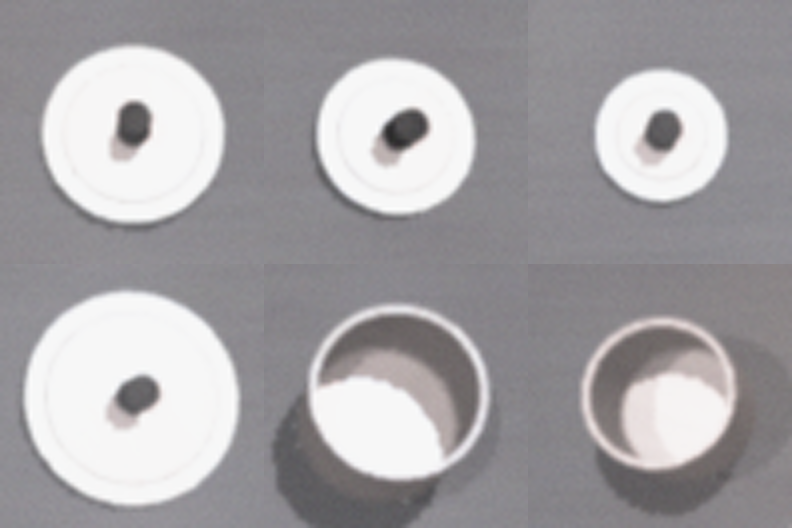

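View pics/c2.png

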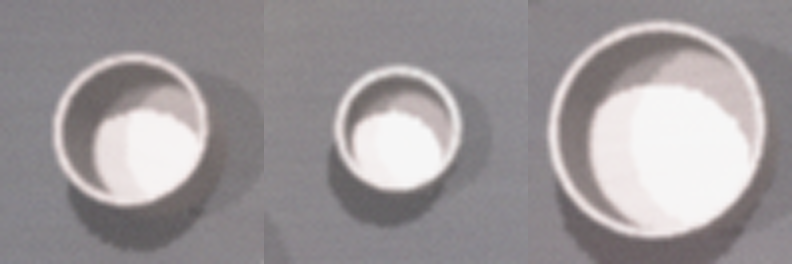

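```bash
cat >> h.py <<'E'
from scipy.optimize import minimize
from scipy.ndimage import map_coordinates
def fit(s,g,u,v,z,r):
    p0=back(s,u,v,z)[:2]
    def E(rr,p): 
        q=proj(s,circ(p[0],p[1],z,rr)); return map_coordinates(g,[q[:,1],q[:,0]],order=1)
    f=lambda p:-(np.minimum(E(r-.0025,p),235)-E(r+.0025,p)).mean()
    best=min((minimize(f,p0+np.array(d),method="Nelder-Mead",options=dict(xatol=1e-5,initial_simplex=p0+np.array(d)+np.array([[0,0],[.004,0],[0,.004]]))) for d in [(0,0),(.006,0),(-.006,0),(0,.006),(0,-.006)]),key=lambda o:o.fun)
    return best.x,best.fun
OBJ={"lidL":(328,155,.0105,.061),"lidM":(475,208,.0105,.052),"lidS":(349,238,.0105,.043),"lidX":(422,265,.0105,.070),
"potL":(414,162,.08,.058),"potM":(154,216,.07,.049),"potS":(275,231,.06,.040),"potX":(207,268,.09,.067)}
E
cat > fit.py <<'E'
from h import *
s=cam("top"); g=cv2.cvtColor(s["bgr"],cv2.COLOR_BGR2GRAY).astype(float)
im=cv2.resize(s["bgr"],None,fx=4,fy=4,interpolation=cv2.INTER_CUBIC)
for k,(u,v,z,r) in OBJ.items():
    p,f=fit(s,g,u,v,z,r); print(k,p.round(4),round(f,1))
    q=proj(s,circ(*p,z,r)); cv2.polylines(im,[np.round(q*4+1.5).astype(int)],True,(0,0,255),1)
    if k[0]=='l':
        q=proj(s,circ(*p,.0505,.0125)); cv2.polylines(im,[np.round(q*4+1.5).astype(int)],True,(0,255,0),1)
cv2.imwrite("pics/fitA.png",im[480:1240,480:1280]) if 0 else cv2.imwrite("pics/fitA.png",im[500:1240,1160:2000][:600,:800]);cv2.imwrite("pics/fitB.png",im[700:1240,480:1260])
# shaker cap, bowl, red, blue
for n,u,v,z in [("shaker",273,142,.08),("bowl",218,172,.05),("red",190,347,.09),("blue",433,338,.01)]: print(n,back(s,u,v,z).round(3))
E
python3 fit.py
```

```text
lidL [ 0.6709 -0.0346] -72.8
lidM [ 0.5144 -0.4259] -75.0
lidS [ 0.4401 -0.0856] -72.6
lidX [ 0.3649 -0.2757] -69.8
potL [ 0.6285 -0.2568] -78.0
potM [0.5025 0.4201] -74.5
potS [0.4596 0.1077] -75.7
potX [0.3634 0.2796] -78.8
shaker [0.688 0.11  0.08 ]
bowl [0.618 0.258 0.05 ]
red [0.167 0.316 0.09 ]
blue [ 0.174 -0.297  0.01 ]
```

View pics/fitA.png

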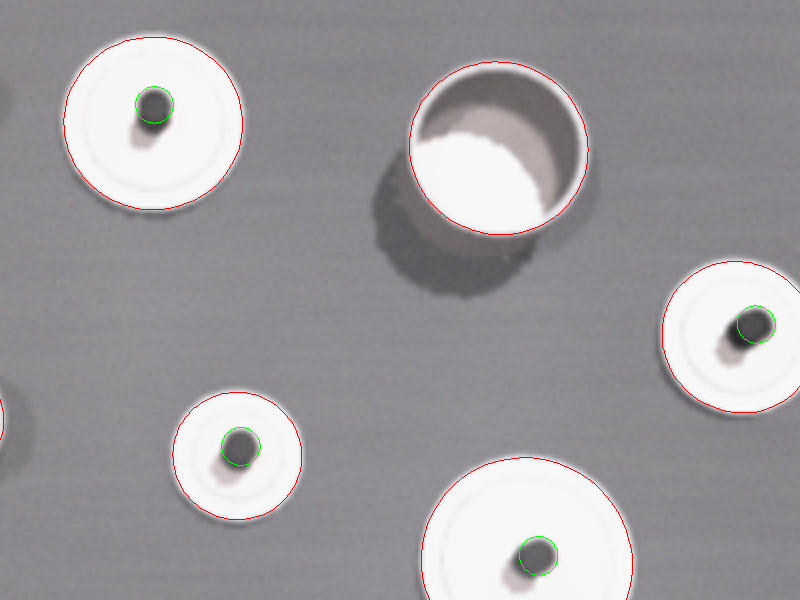

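View pics/fitB.png

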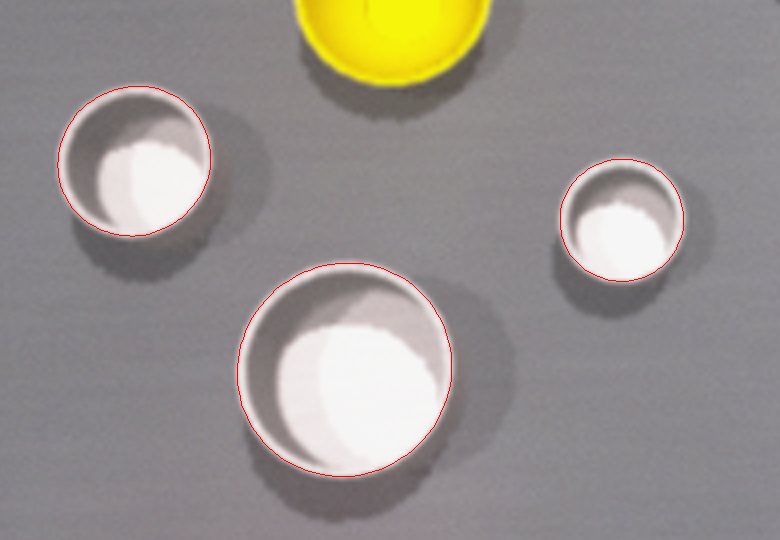

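Request:
{"op": "send_rows", "data": {
  "rows": [25,7,-8,0,0,0,0.7,49,14,-16,0,0,0,0.7,58,16,-19,0,0,0,0.7,58,16,-19,0,0,0,0.7,58,16,-19,0,0,0,0.7,58,16,-19,0,0,0,0.7,36,12,-14,0,0,0,0.7,0,0,0,0,0,0,0.7]
}}

```text
time: 1.2
tool_pos: [0.5131, -0.4236, 0.0893]
ee_rot: [3.14, 0.004, -1.249]
wrist_force: [-0.2, 0.0, -0.3]
width: 0.0655
```

Request:
{"op": "send_rows", "data": {
  "rows": [1,-2,-15,0,0,0,0.7,0,0,-20,0,0,0,0.7,0,0,-20,0,0,0,0.7,0,0,-10,0,0,0,0.7,0,0,0,0,0,0,0.7,0,0,0,0,0,0,0.7,0,0,0,0,0,0,0.7,0,0,0,0,0,0,0.7]
}}

```text
time: 2.2
tool_pos: [0.5131, -0.4283, 0.028]
ee_rot: [-3.141, -0.001, -1.253]
wrist_force: [-0.4, 0.2, -0.6]
width: 0.0659
```

```bash
cat > st.py <<'E'
from h import *
for i in range(3):
    s=cam("side"); o=get_obs(); print(o["time"],o["tool_pos"].round(4),o["ee_rot"].round(4),o["wrist_force"].round(2),o["width"].round(4))
E
python3 st.py; python3 - <<'E'
from h import *
s=cam("side"); o=proj(s,[.514,-.426,.03])[0].astype(int);u,v=o;u=max(u,70);v=max(v,60)
cv2.imwrite("pics/g1.png",cv2.resize(s["bgr"][v-60:v+60,u-70:u+70],None,fx=5,fy=5,interpolation=2))
E
```

```text
Traceback (most recent call last):
  File "st.py", line 3, in <module>
    s=cam("side"); o=get_obs(); print(o["time"],o["tool_pos"].round(4),o["ee_rot"].round(4),o["wrist_force"].round(2),o["width"].round(4))
                                                                                                                      ^^^^^^^^^^^^^^^^
AttributeError: 'float' object has no attribute 'round'
```

View pics/g1.png

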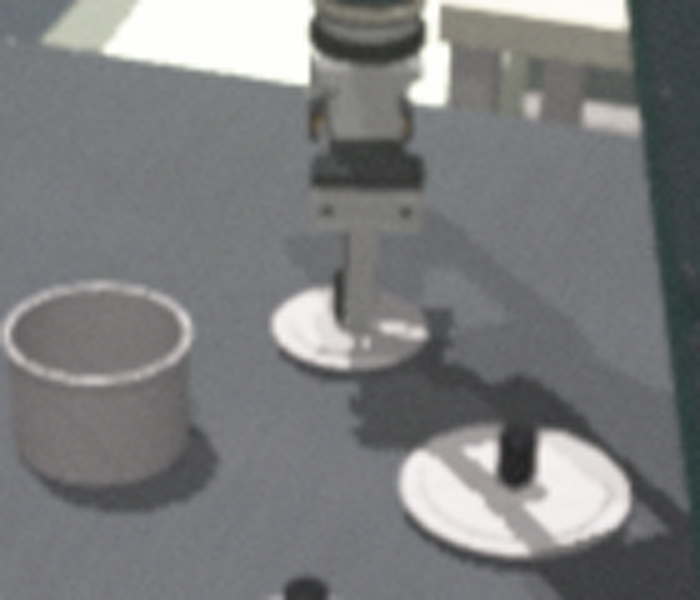

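Request:
{"op": "send_rows", "data": {
  "rows": [0,0,-4,0,0,0,0.7,0,0,0,0,0,0,0.2,0,0,0,0,0,0,0,0,0,0,0,0,0,0,0,0,0,0,0,0,0,0,0,0,0,0,0,0,0,0,0,0,0,0,0,0,0,0,0,0,0,0]
}}

```text
time: 3.3
tool_pos: [0.5127, -0.4279, 0.0233]
ee_rot: [-3.142, 0.0, -1.253]
wrist_force: [-0.6, 0.9, 1.6]
width: 0.0242
```

```bash
cat > st.py <<'E'
from h import *
import sys
P=[]
for i in range(6):
    s=cam("top"); o=get_obs(); P.append(np.r_[o["tool_pos"],o["ee_rot"],o["wrist_force"],o["width"]])
print(round(o["time"],2)); P=np.array(P);print(np.median(P,0).round(4)); print(P[:,:3].std(0).round(4))
E
python3 st.py
```

```text
3.6
[ 5.1270e-01 -4.2790e-01  2.3300e-02  3.1416e+00  2.0000e-04 -1.2529e+00
 -6.0290e-01  1.2482e+00  7.9750e-01  2.4200e-02]
[0. 0. 0.]
```

Request:
{"op": "send_rows", "data": {
  "rows": [0,0,5,0,0,0,0,0,0,15,0,0,0,0,0,0,25,0,0,0,0,0,0,32,0,0,0,0,0,0,35,0,0,0,0,0,0,35,0,0,0,0,10,20,0,0,0,0,0,20,15,0,0,0,0]
}}

```text
invalid input
```

Request:
{"op": "send_rows", "data": {
  "rows": [0,0,5,0,0,0,0,0,0,15,0,0,0,0,0,0,25,0,0,0,0,0,0,35,0,0,0,0,0,0,40,0,0,0,0,0,0,35,0,0,0,0,0,10,20,0,0,0,0,0,30,0,0,0,0,0]
}}

```text
time: 4.6
tool_pos: [0.5132, -0.3889, 0.2009]
ee_rot: [-3.139, -0.004, -1.255]
wrist_force: [0.6, 0.1, -1.4]
width: 0.024
```

Request:
{"op": "send_rows", "data": {
  "rows": [-2,45,0,0,0,0,0,-1,55,0,0,0,0,0,-1,55,0,0,0,0,0,-1,55,0,0,0,0,0,-1,55,0,0,0,0,0,-1,55,0,0,0,0,0,-1,55,0,0,0,0,0,-1,55,0,0,0,0,0]
}}

```text
time: 5.6
tool_pos: [0.5027, 0.0441, 0.1982]
ee_rot: [3.141, 0.0, -1.253]
wrist_force: [-0.3, 0.1, -0.7]
width: 0.024
```

Request:
{"op": "send_rows", "data": {
  "rows": [-1,55,0,0,0,0,0,-1,55,0,0,0,0,0,-1,55,0,0,0,0,0,0,55,0,0,0,0,0,0,55,0,0,0,0,0,0,50,0,0,0,0,0,0,30,0,0,0,0,0,0,21,0,0,0,0,0]
}}

```text
time: 6.6
tool_pos: [0.4993, 0.4197, 0.1975]
ee_rot: [3.14, -0.0, -1.251]
wrist_force: [-0.0, -0.1, -0.7]
width: 0.0241
```

```bash
python3 st.py; python3 - <<'E'
from h import *
s=cam("top"); cv2.imwrite("pics/t1.png",s["bgr"])
s=cam("side"); cv2.imwrite("pics/s1.png",s["bgr"])
E
```

```text
6.9
[ 4.9990e-01  4.1800e-01  1.9760e-01  3.1403e+00 -7.0000e-04 -1.2517e+00
  2.5000e-01  5.6600e-02 -1.1688e+00  2.4200e-02]
[0.0006 0.0017 0.0004]
```

View pics/t1.png

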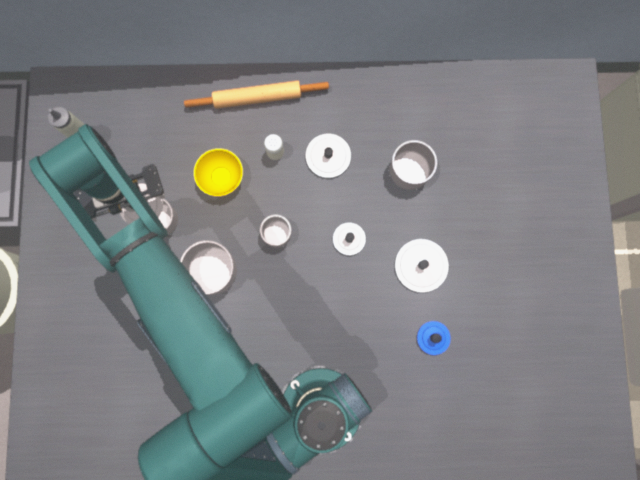

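View pics/s1.png

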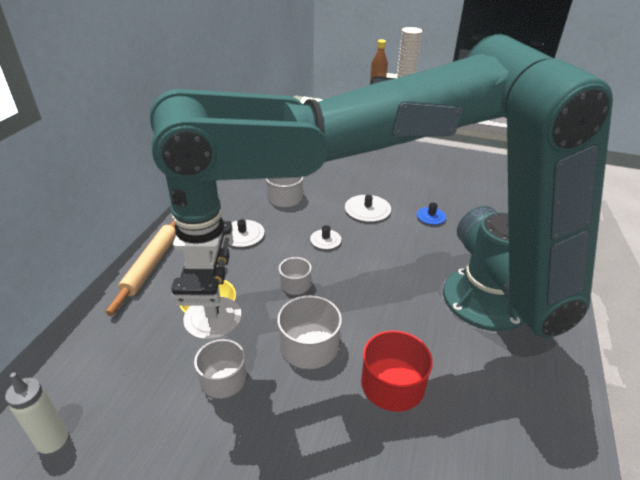

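Request:
{"op": "send_rows", "data": {
  "rows": [0,0,-10,0,0,0,0,0,0,-20,0,0,0,0,0,0,-20,0,0,0,0,0,0,-20,0,0,0,0,0,0,-15,0,0,0,0,0,0,-11,0,0,0,0,0,0,0,0,0,0,0,0,0,0,0,0,0,0]
}}

```text
time: 8.0
tool_pos: [0.5011, 0.4182, 0.1031]
ee_rot: [-3.14, 0.0, -1.253]
wrist_force: [-0.2, 0.2, -1.1]
width: 0.0248
```

```bash
cat > chk.py <<'E'
from h import *
import sys
# chk.py name pot lidr zflange  : overlay predicted pot rim + lid outline at pot axis
x,y,zr,rp,rl,zf,fn=[float(a) for a in sys.argv[1:7]]+[sys.argv[7]]
s=cam("side"); f=5
im=cv2.resize(s["bgr"],None,fx=f,fy=f,interpolation=cv2.INTER_CUBIC)
for z,r,c in [(zr,rp,(0,0,255)),(zf,rl,(0,255,0)),(zf+.0065,rl,(0,255,0))]:
    q=proj(s,circ(x,y,z,r)); cv2.polylines(im,[np.round(q*f+2).astype(int)],True,c,1)
u,v=(proj(s,[x,y,zr])[0]*f).astype(int); u0=max(u-350,0);v0=max(v-300,0)
cv2.imwrite("pics/"+fn,im[v0:v0+560,u0:u0+700]); o=get_obs(); print(o["tool_pos"],o["ee_rot"],o["wrist_force"])
E
python3 chk.py .5025 .4201 .07 .049 .052 .096 k1.png
```

```text
[0.50125789 0.41828866 0.10338059] [-3.13960829e+00  4.90407873e-04 -1.25307550e+00] [-0.0781615  -0.9061088  -1.00098383]
```

View pics/k1.png

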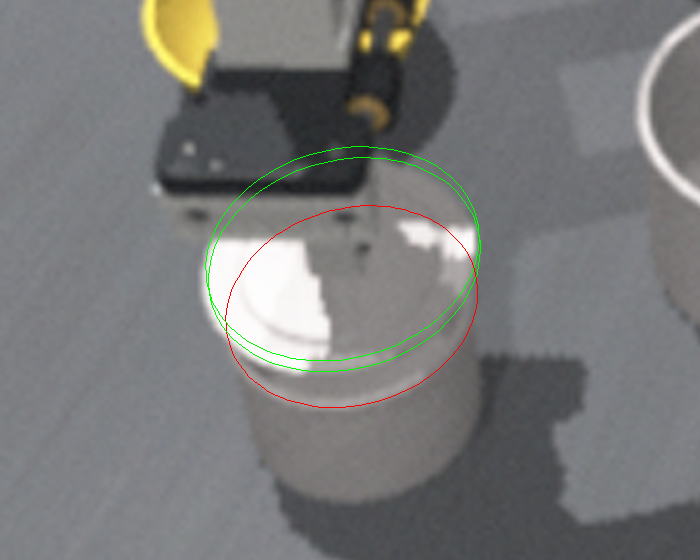

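```bash
python3 chk.py .5025 .4201 .07 .049 .052 .088 k2.png
```

```text
[0.50122251 0.41831314 0.10343232] [-3.13958794e+00  5.37044585e-04 -1.25301144e+00] [-0.13415507 -0.21528384 -0.41205767]
```

View pics/k2.png

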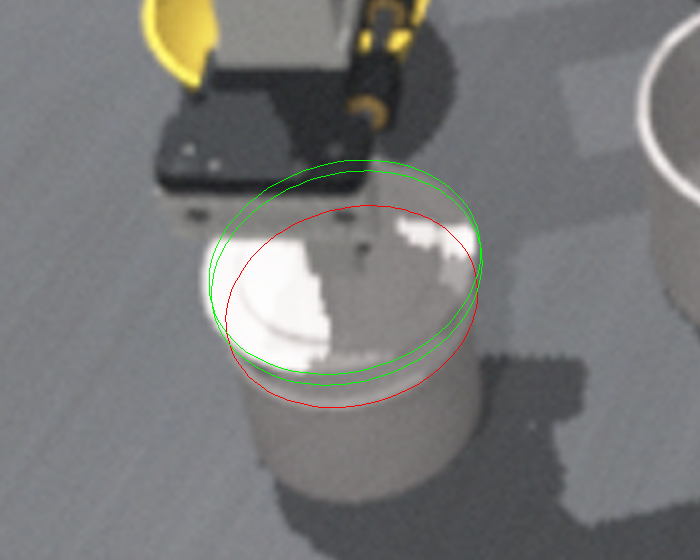

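```bash
python3 - <<'E'
from h import *
s=cam("side"); im=cv2.imread("pics/side0.png"); g=cv2.cvtColor(im,cv2.COLOR_BGR2GRAY).astype(float)
P=dict(lidL=(.6709,-.0346),lidM=(.5144,-.4259),lidS=(.4401,-.0856),lidX=(.3649,-.2757),potL=(.6285,-.2568),potM=(.5025,.4201),potS=(.4596,.1077),potX=(.3634,.2796))
for k,(u,v,z,r) in OBJ.items():
    uv=proj(s,[*P[k],z])[0]; p,f=fit(s,g,*uv,z,r); print(k,((p-P[k])*1000).round(1),round(f,1))
u,v=proj(s,[.5025,.4201,.07])[0]
print("px for +5mm x,y,z",[(proj(s,np.array([.5025,.4201,.09])+d)[0]-proj(s,[.5025,.4201,.09])[0]).round(2) for d in .005*np.eye(3)])
c=im[int(v)-60:int(v)+52,int(u)-70:int(u)+70]; c=cv2.resize(c,None,fx=5,fy=5,interpolation=2)
q=proj(s,circ(.5025,.4201,.07,.049)); q=(q-[int(u)-70,int(v)-60])*5+2; cv2.polylines(c,[np.round(q).astype(int)],True,(0,0,255),1)
cv2.imwrite("pics/k3.png",c)
E
```

```text
lidL [ 3.1 -0.6] -73.3
lidM [ 3.  -1.7] -56.4
lidS [ 2.4 -0.7] -74.0
lidX [ 2.4 -1.8] -66.4
potL [2.4 1. ] -27.8
potM [1.5 0.6] -93.9
potS [1.8 0.6] -52.0
potX [1.9 0.4] -82.4
px for +5mm x,y,z [array([-2.31, -0.67]), array([-1.2 ,  1.95]), array([-0.29, -1.66])]
```

View pics/k3.png

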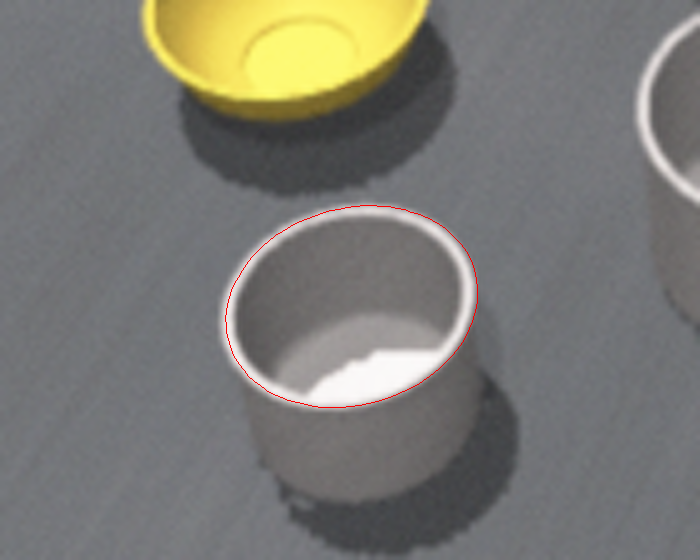

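Request:
{"op": "send_rows", "data": {
  "rows": [0,0,-4,0,0,0,0,0,0,-4,0,0,0,0,0,0,-3,0,0,0,0,0,0,-2,0,0,0,0,0,0,-2,0,0,0,0,0,0,-1,0,0,0,0,0,0,0,0,0,0,0,0,0,0,0,0,0,0]
}}

```text
time: 9.15
tool_pos: [0.5007, 0.418, 0.0864]
ee_rot: [-3.141, -0.0, -1.253]
wrist_force: [-0.1, 0.6, -1.0]
width: 0.0237
```

```bash
python3 chk.py .5025 .4201 .07 .049 .052 .072 k4.png
```

```text
[0.50075728 0.41798975 0.08640504] [-3.14128255e+00 -3.06817665e-06 -1.25300870e+00] [-0.20532064  0.5533073  -0.79667052]
```

View pics/k4.png

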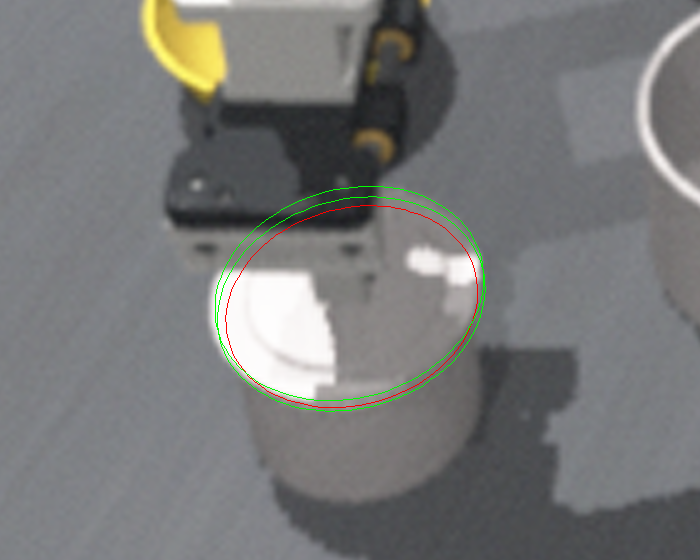

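Request:
{"op": "send_rows", "data": {
  "rows": [0,1,-1,0,0,0,0,0,0,-1,0,0,0,0,0,0,-1,0,0,0,0,0,0,-0.5,0,0,0,0,0,0,0,0,0,0,0,0,0,0,0,0,0,0,0,0,0,0,0,0,0,0,0,0,0,0,0,0]
}}

```text
time: 10.2
tool_pos: [0.5007, 0.419, 0.0842]
ee_rot: [-3.141, 0.0, -1.253]
wrist_force: [-1.7, -1.2, 4.5]
width: 0.0241
```

Contact is light (about 5 N). Open slowly, then rise.

Request:
{"op": "send_rows", "data": {
  "rows": [0,0,0,0,0,0,0.3,0,0,0,0,0,0,0.4,0,0,0,0,0,0,0.6,0,0,0,0,0,0,0.7,0,0,0,0,0,0,0.7,0,0,10,0,0,0,0.7,0,0,20,0,0,0,0.7,0,0,20,0,0,0,0.7]
}}

```text
time: 11.2
tool_pos: [0.5011, 0.4192, 0.1352]
ee_rot: [-3.14, 0.0, -1.253]
wrist_force: [0.6, -0.3, 0.1]
width: 0.0659
```

Request:
{"op": "send_rows", "data": {
  "rows": [-4,-20,0,0,0,0,0.7,-8,-40,0,0,0,0,0.7,-10,-50,0,0,0,0,0.7,-10,-50,0,0,0,0,0.7,-10,-50,0,0,0,0,0.7,-10,-50,0,0,0,0,0.7,-10,-50,0,0,0,0,0.7,-10,-50,0,0,0,0,0.7]
}}

```text
time: 12.2
tool_pos: [0.429, 0.0574, 0.135]
ee_rot: [-3.138, -0.001, -1.253]
wrist_force: [1.2, 0.7, 0.1]
width: 0.0654
```

Request:
{"op": "send_rows", "data": {
  "rows": [-10,-50,0,0,0,0,0.7,-10,-50,0,0,0,0,0.7,-10,-50,0,0,0,0,0.7,-10,-50,0,0,0,0,0.7,-10,-50,-5,0,0,0,0.7,-8,-48,-10,0,0,0,0.7,-8,-40,-20,0,0,0,0.7,0,0,-10,0,0,0,0.7]
}}

```text
time: 13.2
tool_pos: [0.3622, -0.2815, 0.0885]
ee_rot: [-3.141, -0.002, -1.257]
wrist_force: [-0.4, -0.1, -0.3]
width: 0.0656
```

```bash
python3 - <<'E'
from h import *
s=cam("top"); g=cv2.cvtColor(s["bgr"],cv2.COLOR_BGR2GRAY).astype(float)
u,v=proj(s,[.5025,.4201,.0715])[0]
for z in (.0705,.0735): print(fit(s,g,u,v,z,.052))
u,v=int(u),int(v); a=s["bgr"][v-35:v+35,u-40:u+40]; a=cv2.resize(a,(400,350),interpolation=2)
s2=cam("side"); u,v=proj(s2,[.5025,.4201,.0715])[0].astype(int); b=cv2.resize(s2["bgr"][v-35:v+35,u-40:u+40],(400,350),interpolation=2)
cv2.imwrite("pics/m1.png",np.hstack([a,b]));print(get_obs()["tool_pos"])
E
```

```text
(array([0.50383358, 0.41921275]), np.float64(-79.92382654901684))
(array([0.50332281, 0.41824848]), np.float64(-81.86697118106791))
[ 0.36235316 -0.27868268  0.08764702]
```

View pics/m1.png

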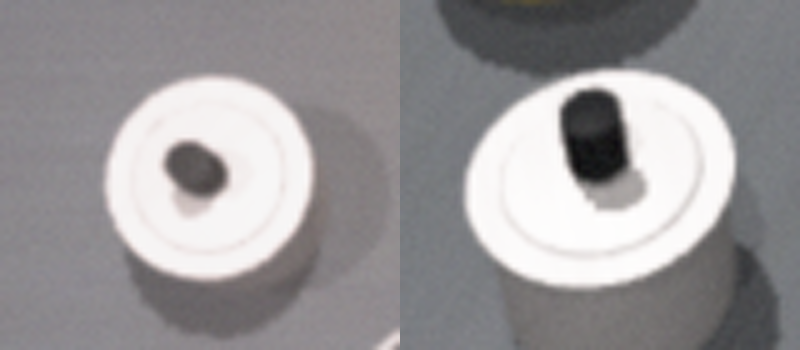

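Request:
{"op": "send_rows", "data": {
  "rows": [0,0,-15,0,0,0,0.7,0,0,-20,0,0,0,0.7,0,0,-18,0,0,0,0.7,0,0,-8,0,0,0,0.7,0,0,-3.5,0,0,0,0.7,0,0,0,0,0,0,0.7,0,0,0,0,0,0,0.2,0,0,0,0,0,0,0]
}}

```text
time: 14.3
tool_pos: [0.363, -0.2794, 0.0238]
ee_rot: [-3.141, -0.001, -1.253]
wrist_force: [-0.4, 0.1, -0.7]
width: 0.0491
```

Request:
{"op": "send_rows", "data": {
  "rows": [0,0,0,0,0,0,0,0,0,0,0,0,0,0,0,0,0,0,0,0,0,0,0,5,0,0,0,0,0,0,15,0,0,0,0,0,0,25,0,0,0,0,0,0,35,0,0,0,0,0,0,40,0,0,0,0]
}}

```text
time: 15.3
tool_pos: [0.3625, -0.279, 0.1449]
ee_rot: [3.142, -0.0, -1.253]
wrist_force: [0.1, 0.1, -1.0]
width: 0.024
```

Request:
{"op": "send_rows", "data": {
  "rows": [0,15,7,0,0,0,0,0,30,0,0,0,0,0,0,45,0,0,0,0,0,0,50,0,0,0,0,0,-1,50,0,0,0,0,0,0,50,0,0,0,0,0,0,50,0,0,0,0,0,0,50,0,0,0,0,0]
}}

```text
time: 16.3
tool_pos: [0.3601, 0.063, 0.149]
ee_rot: [3.14, 0.001, -1.253]
wrist_force: [1.3, -0.1, -1.5]
width: 0.0243
```

Request:
{"op": "send_rows", "data": {
  "rows": [0,50,0,0,0,0,0,0,50,0,0,0,0,0,0,45,0,0,0,0,0,0,40,-5,0,0,0,0,0,20,-10,0,0,0,0,0,10,-5,0,0,0,0,0,0,-5,0,0,0,0,0,0,0,0,0,0,0]
}}

```text
time: 17.3
tool_pos: [0.3612, 0.275, 0.1246]
ee_rot: [3.14, -0.001, -1.254]
wrist_force: [-0.3, -0.0, -2.0]
width: 0.0244
```

```bash
python3 chk.py .3634 .2796 .09 .067 .070 .111 k5.png
```

```text
[0.3616181  0.27510438 0.12511426] [ 3.14124905e+00 -4.33934693e-04 -1.25413469e+00] [-0.11913199 -0.24358813 -0.77830821]
```

View pics/k5.png

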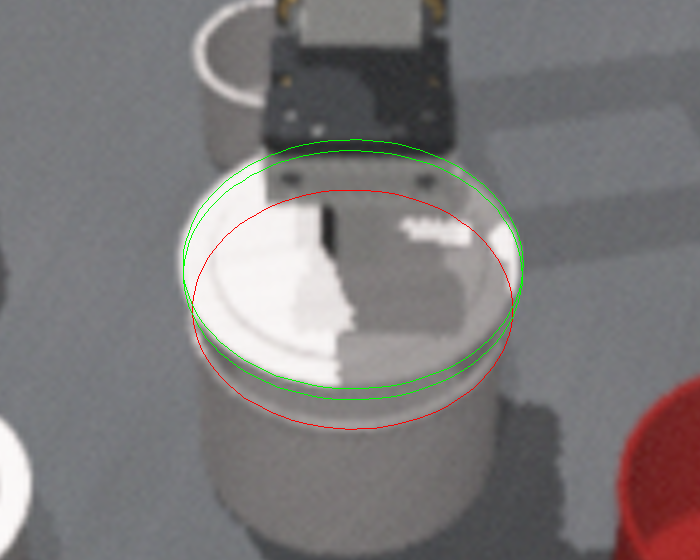

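Request:
{"op": "send_rows", "data": {
  "rows": [0,1,-4,0,0,0,0,0,0,-4,0,0,0,0,0,0,-4,0,0,0,0,0,0,-3,0,0,0,0,0,0,-2,0,0,0,0,0,0,-1,0,0,0,0,0,0,-1,0,0,0,0,0,0,0,0,0,0,0]
}}

```text
time: 18.35
tool_pos: [0.3617, 0.2769, 0.1062]
ee_rot: [-3.142, -0.0, -1.253]
wrist_force: [-0.6, -0.5, -2.1]
width: 0.0244
```

Request:
{"op": "send_rows", "data": {
  "rows": [0,0,-1,0,0,0,0,0,0,-1,0,0,0,0,0,0,-1,0,0,0,0,0,0,-0.5,0,0,0,0,0,0,0,0,0,0,0,0,0,0,0,0,0,0,0,0,0,0,0,0,0,0,0,0,0,0,0,0]
}}

```text
time: 19.35
tool_pos: [0.3618, 0.2773, 0.1042]
ee_rot: [-3.14, 0.001, -1.253]
wrist_force: [-3.1, -0.3, 5.2]
width: 0.0243
```

Request:
{"op": "send_rows", "data": {
  "rows": [0,0,0,0,0,0,0.3,0,0,0,0,0,0,0.4,0,0,0,0,0,0,0.6,0,0,0,0,0,0,0.7,0,0,0,0,0,0,0.7,0,0,10,0,0,0,0.7,0,0,20,0,0,0,0.7,0,0,20,0,0,0,0.7]
}}

```text
time: 20.35
tool_pos: [0.3618, 0.277, 0.154]
ee_rot: [-3.141, 0.0, -1.253]
wrist_force: [-0.2, 0.4, 0.6]
width: 0.0661
```

Request:
{"op": "send_rows", "data": {
  "rows": [15,-15,0,0,0,0,0.7,30,-31,0,0,0,0,0.7,42,-43,0,0,0,0,0.7,44,-45,0,0,0,0,0.7,44,-45,0,0,0,0,0.7,44,-45,0,0,0,0,0.7,44,-45,0,0,0,0,0.7,44,-45,0,0,0,0,0.7]
}}

```text
time: 21.35
tool_pos: [0.6687, -0.0372, 0.1536]
ee_rot: [-3.14, -0.0, -1.253]
wrist_force: [-0.9, 0.6, -0.7]
width: 0.066
```

Request:
{"op": "send_rows", "data": {
  "rows": [0,0,-20,0,0,0,0.7,0,0,-20,0,0,0,0.7,0,0,-20,0,0,0,0.7,0,0,-2.5,0,0,0,0.7,0,0,0,0,0,0,0.7,0,0,0,0,0,0,0.7,0,0,0,0,0,0,0.7,0,0,0,0,0,0,0.7]
}}

```text
time: 22.35
tool_pos: [0.6674, -0.0356, 0.0908]
ee_rot: [-3.141, -0.001, -1.253]
wrist_force: [-0.5, -0.2, -0.0]
width: 0.066
```

```bash
python3 - <<'E'
from h import *
s=cam("side"); cv2.imwrite("pics/s3.png",s["bgr"]);
s=cam("top"); g=cv2.cvtColor(s["bgr"],cv2.COLOR_BGR2GRAY).astype(float)
for n,x,y,z,r in [("X",.3634,.2796,.0915,.07),("M",.5025,.4201,.0715,.052)]: print(n,fit(s,g,*proj(s,[x,y,z])[0],z,r))
print(get_obs()["tool_pos"])
E
```

```text
X (array([0.36489953, 0.27763648]), np.float64(-72.6924240607811))
M (array([0.50351977, 0.4188494 ]), np.float64(-75.59111957667028))
[ 0.66726012 -0.03560909  0.0904603 ]
```

View pics/s3.png

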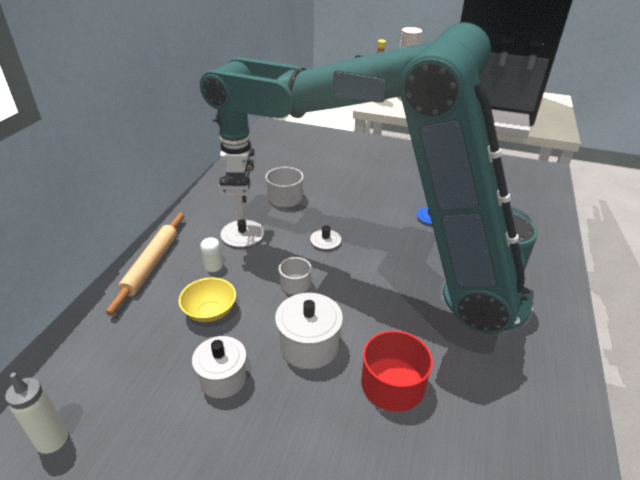

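Request:
{"op": "send_rows", "data": {
  "rows": [0,0,-17,0,0,0,0.7,0,0,-20,0,0,0,0.7,0,0,-18,0,0,0,0.7,0,0,-8,0,0,0,0.7,0,0,-4,0,0,0,0.7,0,0,0,0,0,0,0.7,0,0,0,0,0,0,0.2,0,0,0,0,0,0,0]
}}

```text
time: 23.45
tool_pos: [0.6677, -0.0356, 0.0241]
ee_rot: [-3.14, -0.001, -1.253]
wrist_force: [-0.2, 0.8, -0.0]
width: 0.0494
```

Request:
{"op": "send_rows", "data": {
  "rows": [0,0,0,0,0,0,0,0,0,0,0,0,0,0,0,0,0,0,0,0,0,0,0,5,0,0,0,0,0,0,15,0,0,0,0,0,0,25,0,0,0,0,0,0,35,0,0,0,0,0,0,40,0,0,0,0]
}}

```text
time: 24.45
tool_pos: [0.6668, -0.0355, 0.1447]
ee_rot: [3.141, 0.0, -1.253]
wrist_force: [0.8, -0.1, -1.1]
width: 0.0242
```

Request:
{"op": "send_rows", "data": {
  "rows": [-3,-15,0,0,0,0,0,-6,-32,0,0,0,0,0,-8,-44,0,0,0,0,0,-9,-45,0,0,0,0,0,-8,-42,0,0,0,0,0,-6,-30,-8,0,0,0,0,-3,-13,-12,0,0,0,0,0,0,-8,0,0,0,0]
}}

```text
time: 25.45
tool_pos: [0.6228, -0.2568, 0.1125]
ee_rot: [3.139, 0.003, -1.255]
wrist_force: [0.4, -0.4, -2.3]
width: 0.0244
```

```bash
python3 chk.py .6285 -.2568 .08 .058 .061 .101 k6.png
```

```text
[ 0.62274928 -0.25553676  0.11160028] [ 3.13833793  0.00421322 -1.2532621 ] [-0.31026827  0.53860168 -3.09793432]
```

View pics/k6.png

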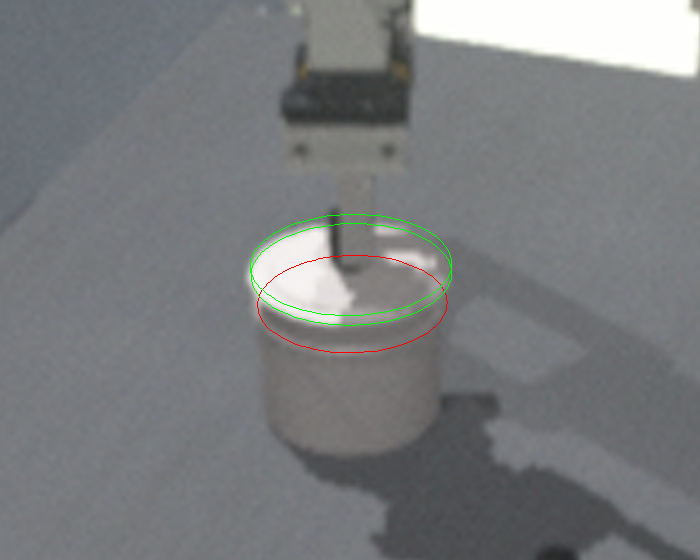

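Request:
{"op": "send_rows", "data": {
  "rows": [0,0,-4,0,0,0,0,0,0,-4,0,0,0,0,0,0,-4,0,0,0,0,0,0,-3,0,0,0,0,0,0,-2,0,0,0,0,0,0,-1,0,0,0,0,0,0,0,0,0,0,0,0,0,0,0,0,0,0]
}}

```text
time: 26.5
tool_pos: [0.6242, -0.2566, 0.0974]
ee_rot: [-3.141, -0.0, -1.253]
wrist_force: [0.6, -0.6, -1.8]
width: 0.0244
```

Request:
{"op": "send_rows", "data": {
  "rows": [0,0,-1,0,0,0,0,0,0,-1,0,0,0,0,0,0,-1,0,0,0,0,0,0,-0.5,0,0,0,0,0,0,0,0,0,0,0,0,0,0,0,0,0,0,0,0,0,0,0,0,0,0,0,0,0,0,0,0]
}}

```text
time: 27.5
tool_pos: [0.6242, -0.2565, 0.0943]
ee_rot: [-3.141, -0.0, -1.253]
wrist_force: [-2.7, 1.3, 3.7]
width: 0.0241
```

Request:
{"op": "send_rows", "data": {
  "rows": [0,0,-0.5,0,0,0,0.3,0,0,0,0,0,0,0.4,0,0,0,0,0,0,0.6,0,0,0,0,0,0,0.7,0,0,0,0,0,0,0.7,0,0,10,0,0,0,0.7,0,0,20,0,0,0,0.7,0,0,20,0,0,0,0.7]
}}

```text
time: 28.5
tool_pos: [0.6246, -0.2568, 0.1457]
ee_rot: [-3.14, -0.002, -1.253]
wrist_force: [-0.1, 0.5, 0.1]
width: 0.0659
```

Request:
{"op": "send_rows", "data": {
  "rows": [-14,12,0,0,0,0,0.7,-28,25,0,0,0,0,0.7,-34,31,0,0,0,0,0.7,-34,31,-3,0,0,0,0.7,-34,31,-10,0,0,0,0.7,-30,27,-15,0,0,0,0.7,-14,12,-15,0,0,0,0.7,0,0,-10,0,0,0,0.7]
}}

```text
time: 29.5
tool_pos: [0.4363, -0.0871, 0.0915]
ee_rot: [-3.139, -0.002, -1.252]
wrist_force: [-0.6, 0.5, -0.1]
width: 0.0659
```

```bash
python3 - <<'E'
from h import *
s=cam("side"); cv2.imwrite("pics/s4.png",s["bgr"]);
s=cam("top"); cv2.imwrite("pics/t4.png",s["bgr"]); g=cv2.cvtColor(s["bgr"],cv2.COLOR_BGR2GRAY).astype(float)
for n,x,y,z,r in [("L",.6285,-.2568,.0815,.061),("X",.3634,.2796,.0915,.07),("M",.5025,.4201,.0715,.052)]: print(n,fit(s,g,*proj(s,[x,y,z])[0],z,r))
print(get_obs()["tool_pos"])
E
```

```text
L (array([ 0.62775579, -0.25602747]), np.float64(-71.4374685411629))
X (array([0.36490257, 0.27763701]), np.float64(-75.68919662262981))
M (array([0.50365312, 0.41885235]), np.float64(-78.77112965738048))
[ 0.43652403 -0.08783156  0.09046218]
```

View pics/s4.png

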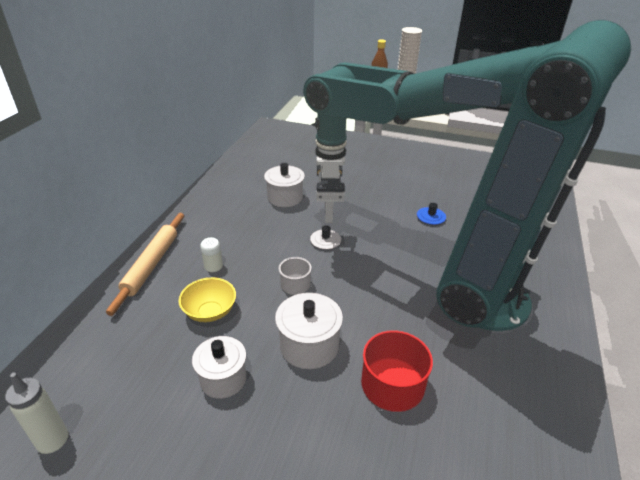

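View pics/t4.png

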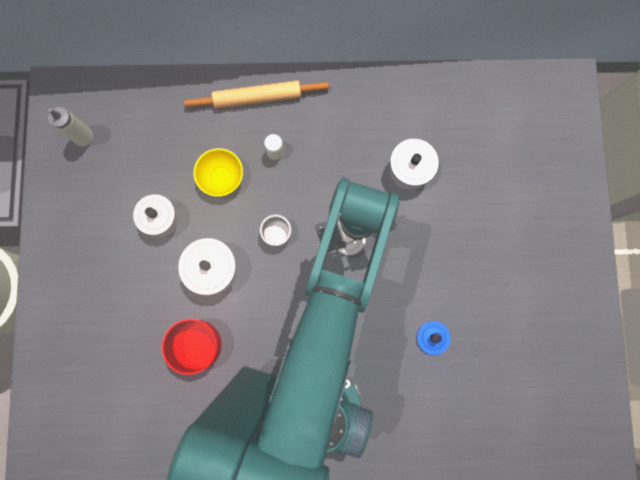

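All three placed lids are seated within about 2 mm. Now the small lid; the command is at (440, -86, 90).

Request:
{"op": "send_rows", "data": {
  "rows": [0,0,-17,0,0,0,0.7,0,0,-20,0,0,0,0.7,0,0,-18,0,0,0,0.7,0,0,-8,0,0,0,0.7,0,0,-4,0,0,0,0.7,0,0,0,0,0,0,0.7,0,0,0,0,0,0,0.2,0,0,0,0,0,0,0]
}}

```text
time: 30.6
tool_pos: [0.4366, -0.0877, 0.0238]
ee_rot: [-3.141, -0.001, -1.253]
wrist_force: [-0.5, 0.7, 0.4]
width: 0.0496
```

Request:
{"op": "send_rows", "data": {
  "rows": [0,0,0,0,0,0,0,0,0,0,0,0,0,0,0,0,0,0,0,0,0,0,0,5,0,0,0,0,0,0,15,0,0,0,0,0,0,25,0,0,0,0,0,0,30,0,0,0,0,0,0,25,0,0,0,0]
}}

```text
time: 31.6
tool_pos: [0.4366, -0.0877, 0.1256]
ee_rot: [-3.14, -0.001, -1.253]
wrist_force: [0.1, -0.3, -0.5]
width: 0.0244
```

Request:
{"op": "send_rows", "data": {
  "rows": [2,15,0,0,0,0,0,3,28,0,0,0,0,0,4,38,0,0,0,0,0,4,42,0,0,0,0,0,3,38,0,0,0,0,0,2,23,-8,0,0,0,0,1,10,-12,0,0,0,0,0,0,-8,0,0,0,0]
}}

```text
time: 32.6
tool_pos: [0.4541, 0.1069, 0.0934]
ee_rot: [3.139, 0.0, -1.252]
wrist_force: [-0.4, -1.1, -0.5]
width: 0.0243
```

```bash
python3 chk.py .4596 .1077 .06 .040 .043 .081 k7.png
```

```text
[0.45351008 0.10619816 0.09251297] [ 3.13714233e+00  3.52365924e-04 -1.25263251e+00] [-0.03751747 -0.98437517 -2.06591106]
```

View pics/k7.png

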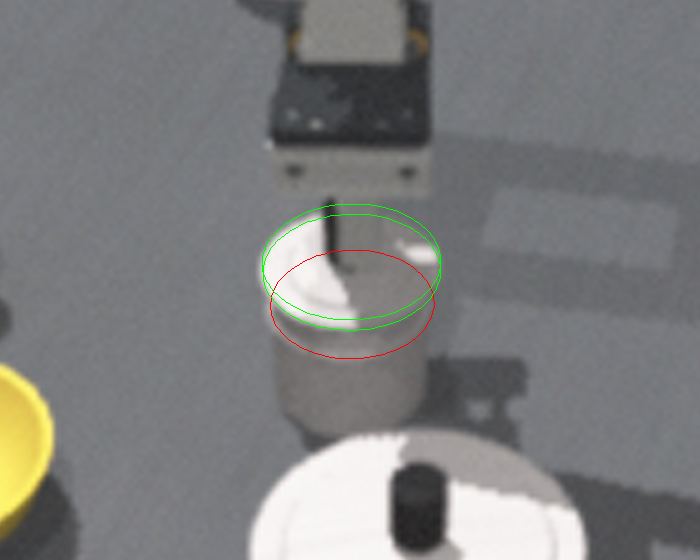

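Aligned the same as the others; lower it.

Request:
{"op": "send_rows", "data": {
  "rows": [0,0,-4,0,0,0,0,0,0,-4,0,0,0,0,0,0,-4,0,0,0,0,0,0,-3,0,0,0,0,0,0,-2,0,0,0,0,0,0,-1,0,0,0,0,0,0,0,0,0,0,0,0,0,0,0,0,0,0]
}}

```text
time: 33.65
tool_pos: [0.4552, 0.1065, 0.0774]
ee_rot: [-3.141, -0.0, -1.253]
wrist_force: [0.8, -0.5, -0.7]
width: 0.0245
```

Request:
{"op": "send_rows", "data": {
  "rows": [0,0,-1,0,0,0,0,0,0,-1,0,0,0,0,0,0,-1,0,0,0,0,0,0,-0.5,0,0,0,0,0,0,0,0,0,0,0,0,0,0,0,0,0,0,0,0,0,0,0,0,0,0,0,0,0,0,0,0]
}}

```text
time: 34.65
tool_pos: [0.4552, 0.1065, 0.0743]
ee_rot: [-3.141, -0.0, -1.253]
wrist_force: [-3.0, -1.6, 5.1]
width: 0.0243
```

Request:
{"op": "send_rows", "data": {
  "rows": [0,0,-0.5,0,0,0,0.3,0,0,0,0,0,0,0.4,0,0,0,0,0,0,0.6,0,0,0,0,0,0,0.7,0,0,0,0,0,0,0.7,0,0,10,0,0,0,0.7,0,0,20,0,0,0,0.7,0,0,20,0,0,0,0.7]
}}

```text
time: 35.65
tool_pos: [0.4553, 0.1065, 0.1245]
ee_rot: [-3.141, -0.0, -1.253]
wrist_force: [1.2, -0.3, -0.3]
width: 0.0661
```

Request:
{"op": "send_rows", "data": {
  "rows": [0,-10,30,0,0,0,0.7,-10,-30,30,0,0,0,0.7,-10,-50,20,0,0,0,0.7,-10,-50,10,0,0,0,0.7,-10,-50,0,0,0,0,0.7,-10,-50,0,0,0,0,0.7,0,-30,0,0,0,0,0.7,0,0,0,0,0,0,0.7]
}}

```text
time: 36.65
tool_pos: [0.4049, -0.1651, 0.2138]
ee_rot: [-3.141, -0.001, -1.257]
wrist_force: [-0.2, 0.3, 0.1]
width: 0.0656
```

```bash
python3 - <<'E'
from h import *
s2=cam("side"); s=cam("top"); g=cv2.cvtColor(s["bgr"],cv2.COLOR_BGR2GRAY).astype(float)
A=[];B=[]
for n,x,y,z,r in [("S",.4596,.1077,.0615,.043),("L",.6285,-.2568,.0815,.061),("X",.3634,.2796,.0915,.07),("M",.5025,.4201,.0715,.052)]:
    print(n,fit(s,g,*proj(s,[x,y,z])[0],z,r))
    for c,l in((s,A),(s2,B)):
        u,v=proj(c,[x,y,z-.01])[0].astype(int); l.append(cv2.resize(c["bgr"][v-38:v+38,u-38:u+38],(200,200),interpolation=2))
cv2.imwrite("pics/f.png",np.vstack([np.hstack(A),np.hstack(B)]));cv2.imwrite("pics/ft.png",s["bgr"])
print([back(s,u,v,z).round(3) for u,v,z in [(273,142,.08),(218,172,.05)]])
a=cv2.imread("pics/top0.png").astype(int); d=abs(a-s["bgr"]).max(2)
for n,sl in [("shaker",np.s_[130:162,262:288]),("bowl",np.s_[145:200,190:247])]: print(n,(d[sl]>40).sum())
E
```

```text
S (array([0.45904052, 0.10673535]), np.float64(-76.24322403258252))
L (array([ 0.62982976, -0.25707128]), np.float64(-61.46405559128808))
X (array([0.36489949, 0.27764619]), np.float64(-75.35827910631586))
M (array([0.5036338 , 0.41888249]), np.float64(-78.6780636131301))
[array([0.688, 0.11 , 0.08 ]), array([0.618, 0.258, 0.05 ])]
shaker 0
bowl 0
```

View pics/f.png

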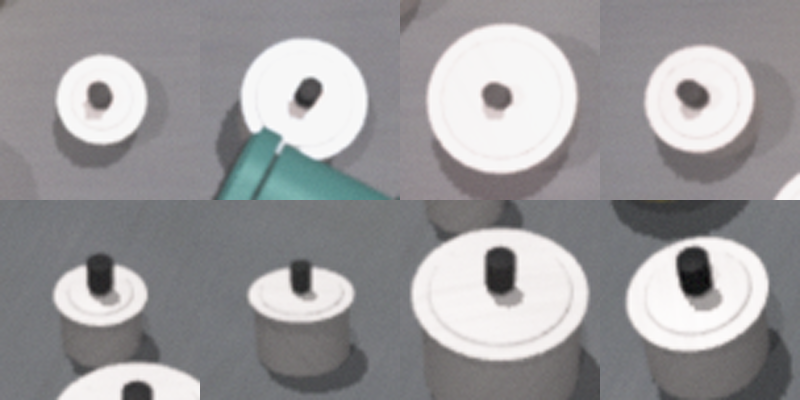

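View pics/ft.png

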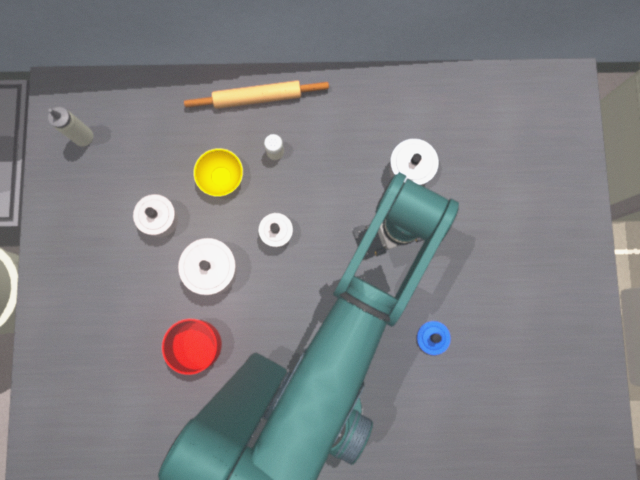

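All four lids sit level and centred, and the arm is clear.

```bash
python3 -c "
from bench import *
print(close_job())"
```

```text
the job is handed in; nothing more can be done
None
```

All four lids are on their own pots, and I handed the job in after about 37 s of robot time. I gripped each lid by its knob, lowered it until I felt a light contact of about 5 N, and released it there.

- **Lid centring:** in the last top-camera fits, each lid was within about 2.5 mm of where its pot's mouth stood at the start. The large lid's final fit was partly hidden by the arm, but an unobstructed fit just before gave about 1 mm.
- **Seating:** in both camera views the lids look level and seated all round.
- **Bystanders:** the bowl and shaker areas of the top picture showed no change from the start. The red pot and blue lid were never touched.
- **Disagreements:** the side camera placed things about 2–3 mm differently from the top camera. The measured tool position also differed from the commanded one by 2–5 mm. I handled this by moving each lid by the difference between its camera position and its pot's.

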